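# Fetch the rear roll of tape from the crowded hook

## Robot

A 6-joint arm with a two-finger parallel gripper is mounted at the origin on the work surface. World frame = base frame: x ahead of the robot, y to its left, z up, the work surface at z = 0. Lengths are in mm, angles in rad, forces in N, time in s.
With the tool pointing down it reaches from about 400 to 925 mm from the base axis. Payload 12.5 kg.
Tool frame: the origin (TCP) lies at the very end of the fingers, on their centre line; the grasp point (between the pads) lies 19 mm behind it; z points along the fingers, x is the direction in which the jaws open and shut, and the axes are right-handed (so a half turn about z gives the same grasp; the last joint's range is limited). The gripper opens to 95 mm and grips with 3 to 60 N. Pads are 20 mm wide; open, the fingers measure 119 mm over their backs; the gripper's body (75 mm by 180 mm) begins 59 mm behind the grasp point.
Start: joints at [0.998, 0.491, 1.559, -0, 1.092, -0.106], TCP at [281.256, 558.159, 214.661] pointing down, gripper open.
Joint ranges: [-3.1, 3.1], [-0.84, 2.19], [0.05, 2.79], [-1.13, 4.28], [0.06, 2.93], [-2.69, 2.69]. Speed limits (rad/s): [2.22, 2.22, 2.79, 3.14, 3.14, 3.14].

## Interface

Orientations are given as [roll, pitch, yaw] about the fixed x, y, z axes, in that order (R = Rz(yaw) Ry(pitch) Rx(roll)).
In Python, from cell import env gives the robot as it stands.
- The arm moves only by the tool arm_command, never from a script. Its argument "motion" is one flat list of numbers, 7 for each row, row after row: the opening, from -1 (shut) to 1 (fully open), then the shift along the tool's x, y, z in mm, then the turn, a rotation vector about the tool's x, y, z in degrees. In form: [fingers, dx, dy, dz, rx, ry, rz, fingers, dx, dy, dz, rx, ry, rz, ...]. A call has 1 to 20 rows; each row is the pose to reach, as a shift and turn from the pose commanded when the call began, along the tool's axes at that moment; what a row does not reach only later rows make up. A row lasts 1/10 s, in which the tool goes at most 50 mm and 8.59 degrees, less where a joint would pass 70% of its speed; a pose out of reach is approached as far as the arm can. A call with a gripper value outside its range is refused whole. The fingers move at their own pace and stop on an object; the grip force is fixed at half the most. Time passes only in rows, so rows that repeat a pose let the fingers close. It gives the time, the measured TCP pose, the force and the opening at its end, in the units of the state.
- env.state(): the state, without advancing time (a new reading comes with each control period).
- env.read_camera(name): name is "side" or "top"; returns (picture, depth): 480x640x3 uint8, red, green, blue; 480x640 float32, mm along the optical axis (not along the pixel's ray), 0 where there is no reading.
- env.calibration(name): a dict with "fx", "fy", "cx", "cy" (pixels), "cam_to_world" (4x4, takes a point from camera to world coordinates). Camera axes: x right, y down, z forward; pixel columns grow to the right and rows downward; lengths in mm; the calibration is good to about 2 mm. A picture is of the moment at which its call begins. calibration takes no time and is no camera call.
- env.job_done(): hands the job in, once; it reports no verdict.
Trained networks look in the newest picture that a camera, given by its name, has taken for a name from the list of things; names that differ only in an ending like _2 or _b are one class to them, and where a whole thing is asked for, a point or a joint stands for the part that bears it (a point fixed in the world has none). Each returns a list of dicts, best first, with "confidence" (0 to 1); they miss things now and then, are a little off and sometimes report something else, mostly with a low value. They report only what shows in the picture. A call takes as long as a camera call. They do not tell look-alikes from the thing itself.
- env.recognise(camera, label): "location" ([column, row] in pixels, amid what is visible of it).
- env.silhouettes(camera, label): "region" (480x640 bool, what is visible of it) and "location" ([column, row] in pixels, amid what is visible of it).
- env.spot_point(camera, label): "location" ([column, row] in pixels: a listed point, or the origin of a listed thing).
The state is a dict: "t": time; "joints": joint angles; "qvel": joint speeds; "tau": joint torques, N m; "eef_pos": TCP position; "tcp_rot": TCP orientation; "ft_force": force on the tool from outside, world axes, zero at the start; "moment": the same for the moment, N m; "opening": opening from 0.0 (shut) to 1.0 (fully open).
Only numpy, scipy, OpenCV 4.12 (cv2) and the standard library are available. Lean on these libraries where they do the work, as an engineer would, in place of code of your own. Each camera call takes 0.05 s, during which the arm holds its last target.

## Task

Get the rear roll of tape off the crowded hook stand: first hang the front roll on the spare hook and slide it back until you feel it press gently, with some 5 N, against the rubber buffer there (never load that hook or buffer with over 20 N), then take the rear roll off and stand it on its rim in the shallow tray. Put both down, without dropping them, and leave the other things on the desk where they are.

Things in the scene. Friction and masses are not known exactly. Their poses are not given: they have to be found in the camera images.
- full_post (a point): Hook of the stand that carries both rolls of tape. A level steel wire arm, 8 mm thick, runs 122 mm from the post axis along -x and ends in an upturned tip, its top 14 mm above the arm's axis. This point lies on the post axis (post 14 mm thick) at the height of the arm's axis, 140 mm above the desk; z up. The post ends 10 mm above it.
- spare_post (a point): Empty, spare hook. A level steel wire arm, 8 mm thick, runs 122 mm from the post axis along -x and ends in an upturned tip, its top 14 mm above the arm's axis. This point lies on the post axis (post 14 mm thick) 140 mm above the desk, z up; the post ends 20 mm above it. The arm is clamped by hand and its height is not measured: it lies anywhere from 10 mm below to 10 mm above this point; feel or look for it.
- spare_stand: Stand with the spare hook; origin on the post axis at desk level; foot plate 100 x 90 x 10 mm. A black rubber buffer disc, 44 mm across, 6 mm thick, sits on its arm; its front face lies anywhere from 30 to 54 mm from the post axis, not measured. It is sprung, about 3 N per mm, at most 10 mm; arm and disc mount do not give.
- spare_buffer (a joint): How far (m) the sprung rubber buffer of the spare hook is pushed in, towards its post: 0 when nothing presses on it, about 3 N per mm, 0.010 at most. It does not tell where along the arm the buffer sits.
- full_stand: Stand that carries both rolls; origin on the post axis at desk level, arm along -x; foot plate 100 x 90 x 10 mm, fixed.
- front_roll_center (a point): Roll of paper tape on the full hook, nearer the tip, 24 mm wide, 60 to 130 g. Outside diameter 62 mm, hole 32 mm, rigid. The point is its centre, in the middle of the hole; x is the roll's axis, along the arm. Hanging, its centre is 12 mm below the arm's axis; it passes the upturned tip freely with its centre 5 mm above the arm's axis (5 mm either way).
- rear_roll_center (a point): Roll of paper tape behind it, nearer the post, 18 mm wide, 50 to 100 g; 34 to 52 mm behind the front roll, centre to centre. Outside diameter 62 mm, hole 32 mm, rigid. The point is its centre, in the middle of the hole; x is the roll's axis, along the arm. 
- front_roll: The front roll itself (origin and axes as its centre point).
- rear_roll: The rear roll itself (origin and axes as its centre point).
- tray: Shallow open grey plastic tray, 56 mm (its x) by 130 mm (its y), 12 mm high, walls and floor 4 mm thick; origin at the centre of its underside, z up, fixed. A roll stands in it on its rim, the roll's axis along the tray's x, its centre then 35 mm above the desk.
- mug: Bystander, to be left alone: white mug, 82 mm across, 92 mm high; origin at the centre of its underside.
- cream_jar: Bystander, to be left alone: white jar, 54 mm across, 46 mm high; origin at the centre of its underside.
- pill_bottle: Bystander, to be left alone: white bottle, 44 mm across, 80 mm high; origin at the centre of its underside.
- eraser: Bystander, to be left alone: eraser, 45 x 20 x 13 mm; origin at the centre of its underside.
- snack_box: Bystander, to be left alone: carton, 65 x 150 x 80 mm; origin at the centre of its underside.
- charger: Bystander, to be left alone: white charger block, 45 x 45 x 28 mm; origin at the centre of its underside.
- tissue_pack: Bystander, to be left alone: white tissue pack, 100 x 170 x 45 mm; origin at the centre of its underside.
Not all that is in view belongs to the job. What is shaped like the rear_roll but red is not meant. Of the things like the tray, leave any that is purple; of the rest the larger one is meant.

How it is judged:
By the outcome, as a careful person would: the job done as asked, in the order asked, and still so for the second after the job is handed in, with the robot touching nothing.
It also fails if it takes over 72 s, if anything falls off the work surface, if the arm or the gripper's body presses on something with over 40 N, if the wrist force passes 120 N, or if a joint passes its speed limit or range.

## Working session

There is one attempt and no reset: what is moved stays moved. The work goes in short steps, Python scripts to look and compute and a tool call to move; the robot and the scene stay as the last step left them, time stands still between calls to the robot, and variables do not carry over. Pictures are saved under pics/ and viewed, and the job is handed in when it is done.

Besides the shell and the picture viewer there is one more tool, called after "Call:" in YAML: its name, and indented under it one key for each argument. arm_command: Moves the arm, as the interface text tells. Its arguments: {"type":"object","properties":{"motion":{"type":"array","items":{"type":"number"}}},"required":["motion"]}

```bash
ls; mkdir -p pics
python3 - <<'E'
from cell import env
import cv2,numpy as np
for c in("side","top"):
    p,d=env.read_camera(c); cv2.imwrite(f"pics/{c}0.png",p[:,:,::-1]); np.save(f"{c}_d.npy",d); np.save(f"{c}_p.npy",p)
    k=env.calibration(c); print(c,{a:np.round(b,3).tolist() for a,b in k.items()})
print(env.state())
E
```

```text
pics
side {'fx': 452.086, 'fy': 452.086, 'cx': 317.681, 'cy': 239.579, 'cam_to_world': [[0.944, -0.25, 0.214, 314.14], [-0.329, -0.717, 0.615, -670.862], [0.0, -0.651, -0.759, 880.96], [0.0, 0.0, 0.0, 1.0]]}
top {'fx': 469.908, 'fy': 469.908, 'cx': 316.535, 'cy': 240.727, 'cam_to_world': [[0.005, -0.999, 0.035, 483.338], [-1.0, -0.005, -0.007, -55.512], [0.007, -0.035, -0.999, 1433.737], [0.0, 0.0, 0.0, 1.0]]}
{'t': 0.1, 'joints': array([ 9.98378751e-01,  4.91476674e-01,  1.55939006e+00,  1.43443519e-05,
        1.09169792e+00, -1.05612145e-01]), 'qvel': array([-0.00200814, -0.00065763, -0.00128788,  0.00153872,  0.00119924,
        0.00101773]), 'tau': array([ 3.25298541e-03, -6.13623190e+01, -2.58606738e+01,  6.94472599e-02,
        4.69471514e-02, -1.60968915e-05]), 'eef_pos': array([281.13863159, 557.95818645, 214.13369623]), 'tcp_rot': array([-3.14147754e+00,  9.65238614e-04,  1.10398433e+00]), 'ft_force': array([-0.39868174, -1.2653017 , -0.28722645]), 'moment': array([ 0.05172017, -0.00751742, -0.00069278]), 'opening': 0.9986527869039008}
```

View pics/side0.png

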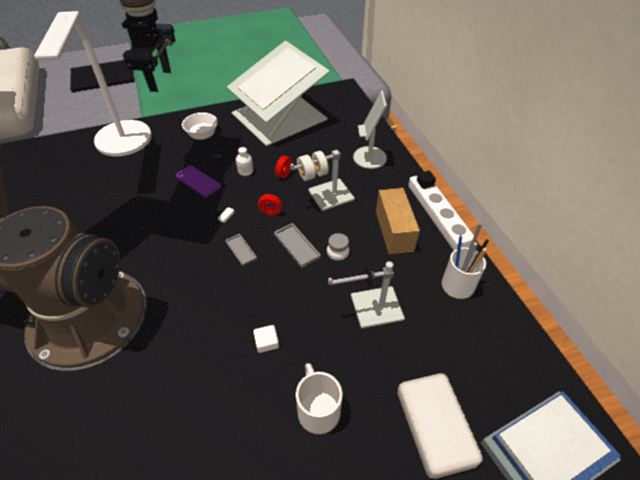

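View pics/top0.png

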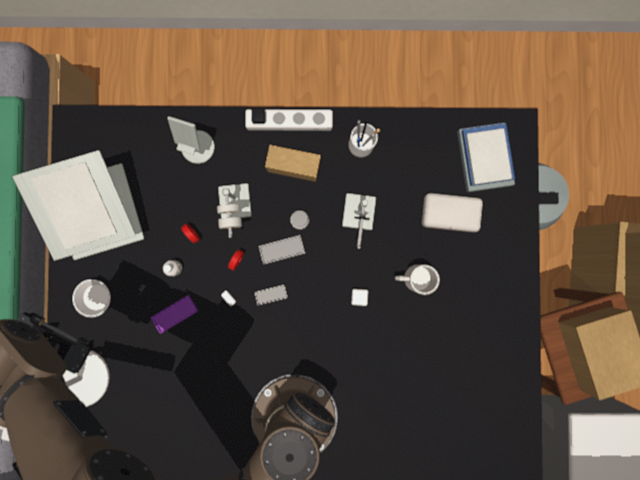

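```bash
cat > h.py <<'E'
import numpy as np,cv2
from cell import env
def proj(c,P):
    k=env.calibration(c);T=np.linalg.inv(k["cam_to_world"]);q=(T@np.append(P,1))[:3]
    return np.array([k["fx"]*q[0]/q[2]+k["cx"],k["fy"]*q[1]/q[2]+k["cy"]])
def ray(c,uv):
    k=env.calibration(c);T=k["cam_to_world"];d=np.array([(uv[0]-k["cx"])/k["fx"],(uv[1]-k["cy"])/k["fy"],1.]);return T[:3,3],T[:3,:3]@d
def atz(c,uv,z):
    o,d=ray(c,uv);return o+d*(z-o[2])/d[2]
def cloud(c,d):
    k=env.calibration(c);T=k["cam_to_world"];v,u=np.mgrid[:480,:640]
    P=np.stack([(u-k["cx"])/k["fx"]*d,(v-k["cy"])/k["fy"]*d,d],-1);W=P@T[:3,:3].T+T[:3,3];W[d==0]=np.nan;return W
def tri(uv1,uv2):
    (o1,d1),(o2,d2)=ray("side",uv1),ray("top",uv2)
    A=np.stack([d1,-d2],1);s=np.linalg.lstsq(A,o2-o1,rcond=None)[0];a=o1+s[0]*d1;b=o2+s[1]*d2
    return (a+b)/2,np.linalg.norm(a-b)
E
python3 - <<'E'
from h import *
import json
res={}
for n in ["front_roll_center","rear_roll_center","full_post","spare_post","spare_stand","full_stand","tray","spare_buffer"]:
    for c in("side","top"):
        r=env.spot_point(c,n); print(n,c,[(np.round(x["location"],1).tolist(),round(x["confidence"],2)) for x in r][:4]); res[n,c]=r
    if res[n,"side"] and res[n,"top"]:
        P,e=tri(res[n,"side"][0]["location"],res[n,"top"][0]["location"]);print("   tri",np.round(P,1),round(e,1))
for c,(x,y,w,h,s) in {"side":(265,135,150,200,4),"top":(150,170,250,150,3)}.items():
    p=np.load(f"{c}_p.npy")[y:y+h,x:x+w,::-1]; s=min(s,800//w,600//h)
    cv2.imwrite(f"pics/{c}_crop.png",cv2.resize(p,None,fx=s,fy=s,interpolation=cv2.INTER_CUBIC));print(c,s)
E
```

```text
front_roll_center side [([307.7, 167.7], 0.62)]
front_roll_center top [([230.6, 219.7], 0.67)]
   tri [584.  175.5 126.1] 3.9
rear_roll_center side [([270.3, 204.0], 0.94), ([385.6, 271.1], 0.66), ([317.9, 159.7], 0.59), ([281.9, 170.7], 0.54)]
rear_roll_center top [([237.1, 260.8], 0.74), ([228.3, 207.1], 0.63), ([189.6, 232.9], 0.45)]
   tri [472.7 169.4  38. ] 3.7
full_post side [([333.4, 158.1], 0.9)]
full_post top [([227.4, 194.1], 0.68)]
   tri [655.8 184.  131.3] 1.9
spare_post side [([387.3, 270.8], 0.74)]
spare_post top [([364.5, 203.8], 0.71)]
   tri [ 630.5 -196.5  139. ] 1.3
spare_stand side [([381.6, 310.4], 0.87)]
spare_stand top [([361.9, 202.8], 0.85)]
   tri [ 642.5 -201.6  -10.6] 18.5
full_stand side [([331.5, 196.0], 0.96)]
full_stand top [([235.7, 195.6], 0.96)]
   tri [662.7 186.1  -7.1] 16.7
tray side [([297.3, 247.1], 0.97), ([246.0, 248.3], 0.76), ([195.0, 182.0], 0.74)]
tray top [([272.0, 294.0], 0.84), ([175.5, 314.6], 0.65)]
   tri [436.5  39.2  35. ] 137.0Traceback (most recent call last):
  File "<stdin>", line 6, in <module>
ValueError: it knows: charger, cream_jar, eraser, front_roll, front_roll_center, full_post, full_stand, mug, pill_bottle, rear_roll, rear_roll_center, snack_box, spare_post, spare_stand, tissue_pack, tray
```

Run:
```python
from h import *
for n,c,(x,y,w,h,s) in [("a","side",(265,140,100,75,8)),("b","side",(320,255,100,75,8)),("c","top",(200,175,100,75,8)),("d","top",(320,185,100,75,8))]:
    p=np.load(f"{c}_p.npy")[y:y+h,x:x+w,::-1]
    cv2.imwrite(f"pics/crop_{n}.png",cv2.resize(p,None,fx=s,fy=s,interpolation=cv2.INTER_CUBIC))
```

```text
(no output)
```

View pics/crop_a.png

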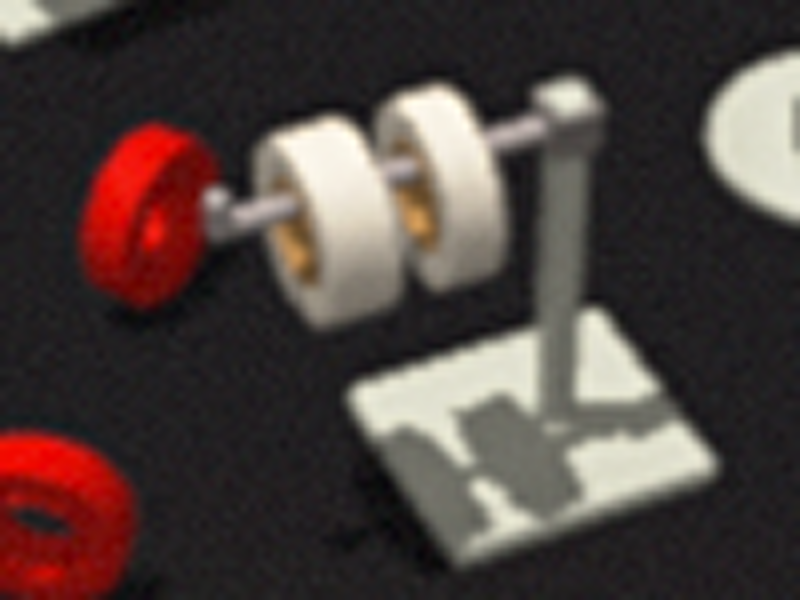

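View pics/crop_b.png

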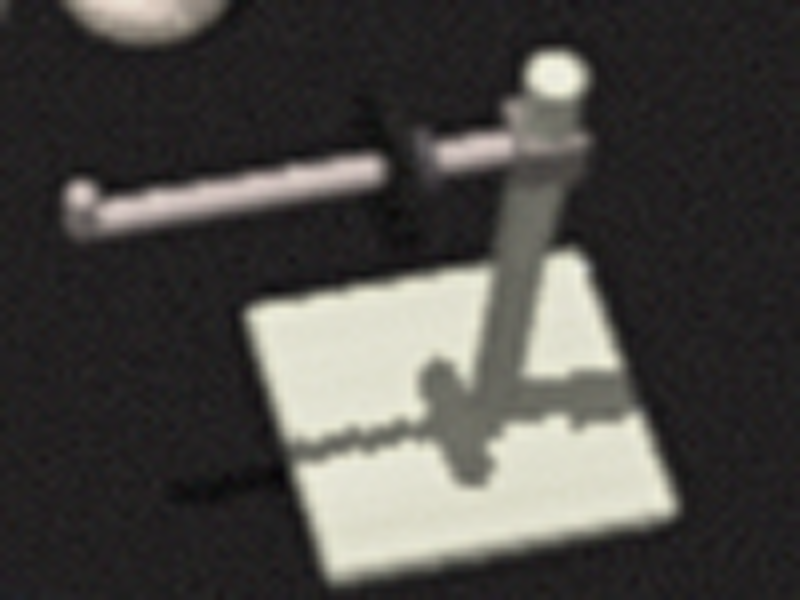

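View pics/crop_c.png

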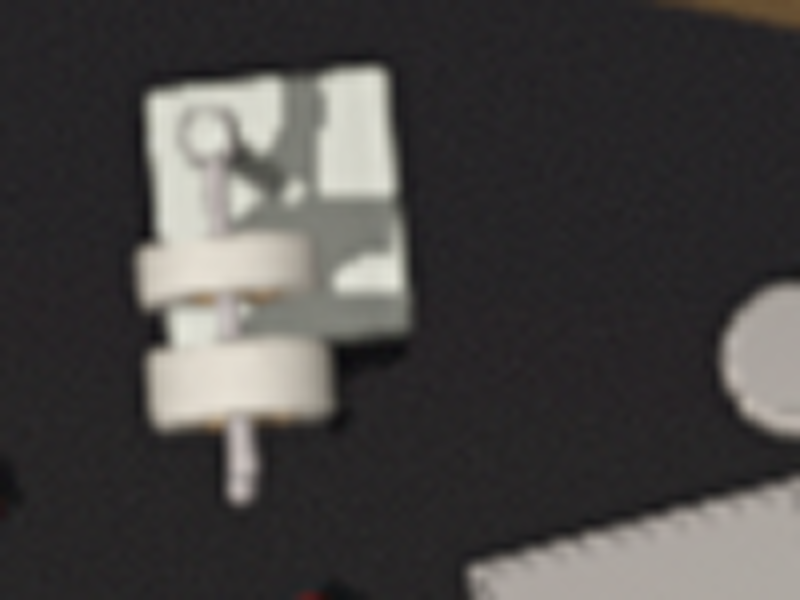

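View pics/crop_d.png

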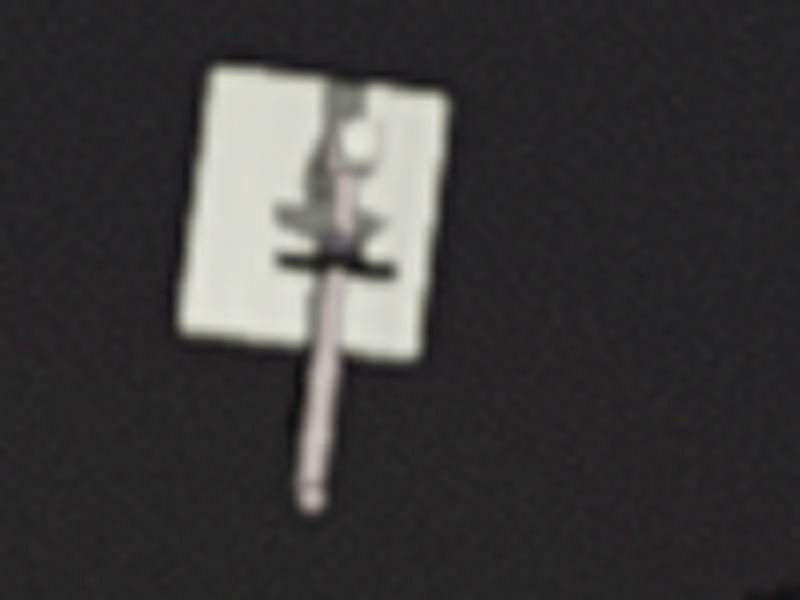

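Run:
```python
from h import *
f=lambda o,q:((np.array(q)+.5)/8-.5+np.array(o))
A=(265,140);B=(320,255);C=(200,175);D=(320,185)
P=lambda *a:print(*[np.round(x,1) if isinstance(x,np.ndarray) else x for x in a])
P("full posttop z150 top",atz("top",f(C,(210,135)),150),"side",atz("side",f(A,(572,95)),150))
P("full tip tri",*tri(f(A,(215,205)),f(C,(240,492))), "z147 top",atz("top",f(C,(240,492)),147))
P("spare posttop z160 top",atz("top",f(D,(361,143)),160),"side",atz("side",f(B,(556,75)),160))
P("spare tip tri",*tri(f(B,(83,200)),f(D,(312,497))))
P("disc tri",*tri(f(B,(405,172)),f(D,(337,265))))
for c,o,s in(("top",C,0),("top",D,0),("side",A,0),("side",B,0)):
    W=cloud(c,np.load(f"{c}_d.npy"))[o[1]:o[1]+75,o[0]:o[0]+100].reshape(-1,3)
    m=(W[:,2]>90)&(W[:,2]<175);np.save(f"cl_{c}_{o[0]}.npy",W[m]);Q=W[m];P(c,o,m.sum(),Q.min(0),Q.max(0))
    for x in np.arange(500,680,6):
        q=Q[(Q[:,0]>=x)&(Q[:,0]<x+6)]
        if len(q): print(x,len(q),np.round(np.r_[q.min(0)[1:],q.max(0)[1:],np.median(q,0)[1:]],1))
```

```text
full posttop z150 top [661.6 184.7 150. ] side [662.1 185.6 150. ]
full tip tri [539.2 173.4 148.3] 0.2375008170171413 z147 top [539.4 173.6 147. ]
spare posttop z160 top [ 632.4 -195.   160. ] side [ 631.5 -195.3  160. ]
spare tip tri [ 511.7 -180.1  141.4] 1.1990484054615516
disc tri [ 594.3 -190.4  129.2] 2.02008273987006
top (200, 175) 534 [539.1 144.9  91. ] [671.1 211.2 164.7]
536 5 [169.3 149.1 173.4 160.6 171.  156.8]
542 7 [168.7 144.  175.4 152.6 171.5 150.8]
548 6 [171.  137.9 176.4 143.9 173.4 140.7]
554 6 [170.6 140.6 176.2 145.5 173.  143.7]
560 17 [172.7 120.3 204.5 162.9 185.8 145.5]
566 58 [145.8 107.  204.5 160.3 173.5 154.1]
572 49 [144.9 132.5 204.2 162.9 170.4 155.2]
578 47 [146.7 136.9 203.8 164.2 171.  154.7]
584 41 [147.2 135.9 203.1 164.  169.9 155.6]
590 17 [147.5 134.8 181.1 159.1 166.2 147.9]
596 6 [176.2 139.8 181.3 148.9 179.1 144.9]
602 21 [176.9 108.9 207.1 157.3 193.7 145.3]
608 64 [151.4  98.9 207.5 162.9 176.5 150.2]
614 46 [150.5 132.4 211.2 164.7 176.2 154.6]
620 45 [150.8 129.9 205.6 163.8 174.1 155.7]
626 15 [151.6 129.  184.8 159.3 166.5 148. ]
[... 3199 characters left out ...]
.3  132.6 -183.1  136.4 -188.   134.5]
566 13 [-190.5  129.3 -184.2  137.  -188.3  134.1]
572 11 [-191.9  132.  -183.3  136.5 -189.5  133.9]
578 12 [-192.9  128.4 -186.1  136.3 -190.5  133.9]
584 98 [-211.3  110.4 -174.7  154.7 -195.9  137. ]
590 39 [-211.1  118.3 -167.2  153.9 -186.5  147.4]
596 18 [-200.9  131.7 -185.8  141.7 -196.   137.1]
602 11 [-196.3  129.6 -187.   138.7 -194.1  134.2]
608 10 [-196.2  130.3 -188.7  135.4 -193.   133.4]
614 12 [-197.4  130.5 -189.3  136.2 -195.3  132.7]
620 62 [-203.5   91.7 -186.6  159.5 -196.7  135.5]
626 82 [-204.4   90.1 -185.1  161.2 -200.2  138.4]
632 45 [-205.4   97.1 -191.5  162.4 -200.5  137.5]
638 5 [-203.9  126.9 -190.4  157.5 -200.8  140.4]
```

Run:
```python
from h import *
post=np.array([661.8,185.]);a=0.095;ex=np.array([np.cos(a),np.sin(a)]);ey=np.array([-ex[1],ex[0]])
for n in("cl_top_200","cl_side_265"):
    Q=np.load(n+".npy");s=(Q[:,:2]-post)@ex;l=(Q[:,:2]-post)@ey
    m=(abs(l)>10)&(Q[:,2]>115);print(n)
    h=np.histogram(s[m],bins=np.arange(-110,-20,2));print([(int(x),int(y)) for x,y in zip(h[1],h[0])])
    for lo,hi in((-102,-66),(-62,-26)):
        k=(s>lo)&(s<hi)&(abs(l)>8)
        for sg in(1,-1):
            kk=k&(l*sg>8)&(l*sg<28)&(Q[:,2]>120);print(lo,sg,kk.sum(),"mean s",s[kk].mean().round(1),np.percentile(s[kk],[3,50,97]).round(1),"l range",np.percentile(l[k],[1,99]).round(1))
for c in("top","side"):
    d=np.load(f"{c}_d.npy");p=np.load(f"{c}_p.npy").astype(int);W=cloud(c,d)
    # roll centres via cylinder-crest: color white & z>150
    g=(abs(p[:,:,0]-p[:,:,2])<25)&(p.sum(2)>200)
    u=(297,246) if c=="side" else (282,249)
    m=g&(W[:,:,2]<40)&(W[:,:,2]>-8);n,lab,st,ce=cv2.connectedComponentsWithStats(m.astype(np.uint8))
    L=lab[u[1],u[0]];ys,xs=np.where(lab==L);pts=np.array([atz(c,(x,y),10)[:2] for x,y in zip(xs,ys)],np.float32)
    print(c,L,st[L],"tray rect@z10",cv2.minAreaRect(pts),"depth z med",np.nanmedian(W[lab==L],0))
```

```text
cl_top_200
[(-110, 0), (-108, 0), (-106, 0), (-104, 0), (-102, 0), (-100, 0), (-98, 3), (-96, 21), (-94, 7), (-92, 12), (-90, 14), (-88, 13), (-86, 4), (-84, 14), (-82, 13), (-80, 7), (-78, 9), (-76, 13), (-74, 12), (-72, 0), (-70, 0), (-68, 0), (-66, 0), (-64, 0), (-62, 0), (-60, 0), (-58, 0), (-56, 3), (-54, 22), (-52, 15), (-50, 8), (-48, 9), (-46, 16), (-44, 11), (-42, 7), (-40, 13), (-38, 12), (-36, 1), (-34, 0), (-32, 0), (-30, 0), (-28, 0), (-26, 0), (-24, 0)]
-102 1 61 mean s -85.6 [-96.1 -85.9 -73.4] l range [-30.5  28. ]
-102 -1 76 mean s -84.1 [-94.9 -83.7 -72.4] l range [-30.5  28. ]
-62 1 48 mean s -46.6 [-54.3 -47.2 -37.1] l range [-30.1  29.5]
-62 -1 62 mean s -45.8 [-53.5 -45.3 -36.7] l range [-30.1  29.5]
cl_side_265
[(-110, 0), (-108, 0), (-106, 0), (-104, 0), (-102, 0), (-100, 17), (-98, 40), (-96, 16), (-94, 17), (-92, 14), (-90, 16), (-88, 15), (-86, 12), (-84, 13), (-82, 17), (-80, 12), (-78, 12), (-76, 13), (-74, 2), (-72, 0), (-70, 0), (-68, 0), (-66, 0), (-64, 0), (-62, 0), (-60, 0), (-58, 10), (-56, 46), (-54, 16), (-52, 17), (-50, 17), (-48, 15), (-46, 14), (-44, 10), (-42, 17), (-40, 8), (-38, 4), (-36, 0), (-34, 0), (-32, 0), (-30, 0), (-28, 0), (-26, 0), (-24, 0)]
-102 1 38 mean s -93.8 [-98.8 -97.3 -77.6] l range [-31.6  25.9]
-102 -1 127 mean s -87.9 [-98.3 -88.4 -74.5] l range [-31.6  25.9]
-62 1 37 mean s -53.2 [-57.3 -55.  -40.7] l range [-31.   26.3]
-62 -1 101 mean s -48.6 [-56.  -49.2 -38. ] l range [-31.   26.3]
top 126 [258 234  48  31 896] tray rect@z10 ((506.66912841796875, 41.424095153808594), (61.12441635131836, 134.7959747314453), 15.223572731018066) depth z med [506.97228303  42.06739416   5.05370048]
side 118 [ 274  223   47   44 1010] tray rect@z10 ((504.9361877441406, 39.85791015625), (61.669227600097656, 138.6054229736328), 15.167108535766602) depth z med [506.21419438  41.15357512   4.15336584]
```

Call:
arm_command:
  motion: [1,-8,17,1,0,0,-1.3,1,-25,52,3,0,0,-4,1,-46,96,5,0,0,-7,1,-67,140,8,0,0,-10.5,1,-88,183,10,0,0,-14,1,-108,227,13,0,0,-17,1,-129,270,15,0,0,-20,1,-150,314,18,0,0,-23.5,1,-169,353,20,0,0,-26,1,-185,388,22,0,0,-29,1,-198,414,24,0,0,-31,1,-204,427,24.5,0,0,-32,1,-208.3,435.9,24.7,0,0,-32.5,1,-208.3,435.9,24.7,0,0,-32.5,1,-208.3,435.9,24.7,0,0,-32.5]

```text
t: 2.3
eef_pos: [576.4, 176.4, 190.0]
tcp_rot: [-3.142, -0.0, 1.671]
ft_force: [-0.1, 0.9, -0.6]
opening: 1.002
```

Run:
```python
from h import *
s=env.state();print({k:np.round(v,3).tolist() for k,v in s.items()})
p,d=env.read_camera("side");p2,d2=env.read_camera("top")
a=cv2.resize(p[110:230,240:400,::-1],None,fx=5,fy=5,interpolation=cv2.INTER_CUBIC);cv2.imwrite("pics/s1.png",a)
```

```text
{'t': 2.3, 'joints': [0.187, 0.485, 1.644, 0.0, 1.013, -1.484], 'qvel': [0.011, -0.005, 0.005, -0.001, 0.0, -0.0], 'tau': [-1.015, -58.981, -24.596, -0.06, 0.071, -0.053], 'eef_pos': [576.413, 176.442, 189.981], 'tcp_rot': [-3.142, -0.0, 1.671], 'ft_force': [-0.09, 0.895, -0.602], 'moment': [0.008, -0.046, 0.029], 'opening': 1.002}
```

View pics/s1.png

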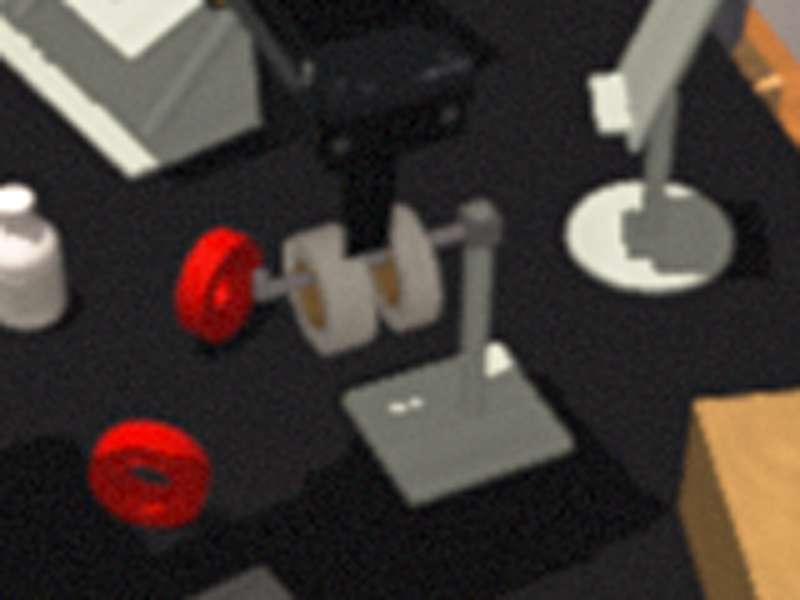

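Call:
arm_command:
  motion: [1,0,0,6,0,0,0,1,0,0,20,0,0,0,1,0,0,38,0,0,0,1,0,0,55,0,0,0,1,0,0,70,0,0,0,1,0,0,78,0,0,0,1,0,0,81,0,0,0,1,0,0,81,0,0,0,1,0,0,81,0,0,0]

```text
t: 3.3
eef_pos: [577.0, 176.1, 109.5]
tcp_rot: [3.141, -0.0, 1.671]
ft_force: [0.6, -0.0, -0.8]
opening: 0.998
```

Run:
```python
from h import *
p,d=env.read_camera("side");p2,d2=env.read_camera("top")
s=env.state();print(s["eef_pos"],s["ft_force"])
a=cv2.resize(p[110:230,240:400,::-1],None,fx=5,fy=5,interpolation=cv2.INTER_CUBIC);cv2.imwrite("pics/s2.png",a)
```

```text
[577.05046836 176.07063808 109.60138657] [ 0.47775493  0.21835233 -0.31779886]
```

View pics/s2.png

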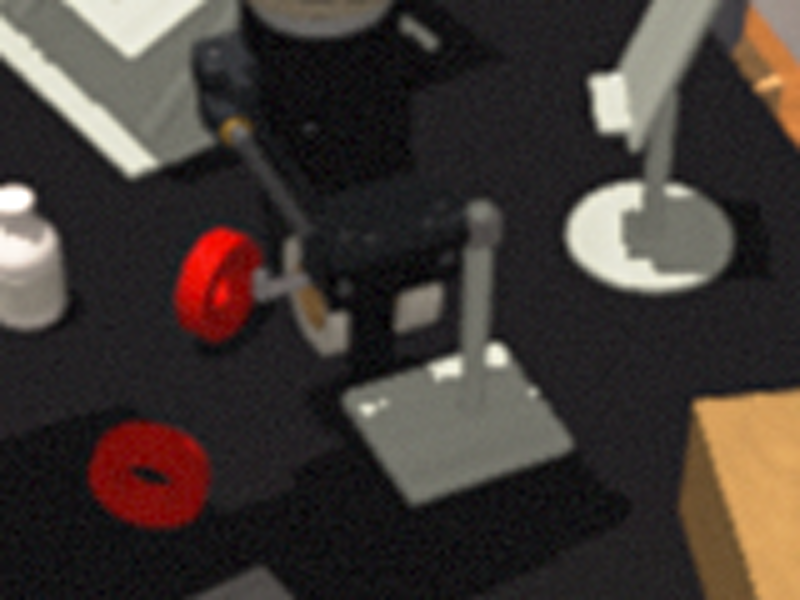

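Call:
arm_command:
  motion: [0.4,0,0,0,0,0,0,0.4,0,0,0,0,0,0,0.2,0,0,0,0,0,0,-0.5,0,0,0,0,0,0,-1,0,0,0,0,0,0,-1,0,0,0,0,0,0,-1,0,0,0,0,0,0]

```text
t: 4.1
eef_pos: [576.8, 176.0, 108.9]
tcp_rot: [-3.142, -0.0, 1.671]
ft_force: [-0.5, -0.8, -0.2]
opening: 0.654
```

Call:
arm_command:
  motion: [-1,0,0,-3,0,0,0,-1,0,0,-9,0,0,0,-1,0,0,-14,0,0,0,-1,0,0,-17,0,0,0,-1,0,0,-17,0,0,0,-1,0,0,-17,0,0,0]

```text
t: 4.7
eef_pos: [576.8, 176.0, 126.0]
tcp_rot: [3.141, -0.0, 1.671]
ft_force: [0.2, -0.4, -0.6]
opening: 0.658
```

Run:
```python
from h import *
for i in range(2): p,d=env.read_camera("side");s=env.state();print(s["eef_pos"],s["ft_force"],s["opening"])
a=cv2.resize(p[110:230,240:400,::-1],None,fx=5,fy=5,interpolation=cv2.INTER_CUBIC);cv2.imwrite("pics/s3.png",a)
```

```text
[576.71417086 175.97020961 125.89040885] [-0.27550459 -0.18385229 -0.186915  ] 0.6550341192975079
[576.67504706 175.96610189 125.7735528 ] [-0.56037877  0.62900419 -0.47845304] 0.6552230955649215
```

View pics/s3.png

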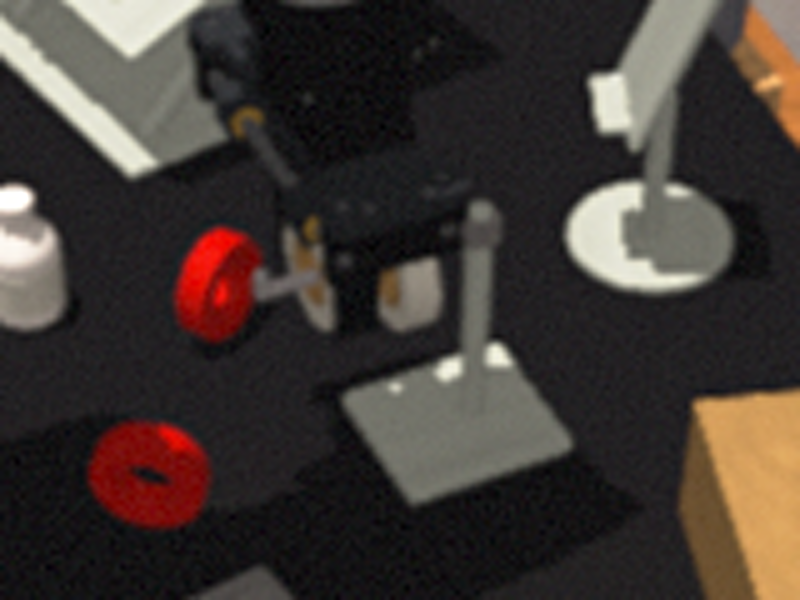

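Call:
arm_command:
  motion: [-1,0,-4,0,0,0,0,-1,0,-12,0,0,0,0,-1,0,-22,0,0,0,0,-1,0,-32,0,0,0,0,-1,0,-42,0,0,0,0,-1,0,-52,0,0,0,0,-1,0,-62,0,0,0,0,-1,0,-72,0,0,0,0,-1,0,-80,0,0,0,0,-1,0,-84,0,0,0,0,-1,0,-85,0,0,0,0,-1,0,-85,0,0,0,0]

```text
t: 6.0
eef_pos: [492.4, 167.5, 126.0]
tcp_rot: [3.141, -0.0, 1.671]
ft_force: [0.1, 1.0, -0.5]
opening: 0.654
```

Run:
```python
from h import *
for i in range(2): p,d=env.read_camera("side");s=env.state();print(s["eef_pos"],s["ft_force"],s["opening"])
a=cv2.resize(p[110:230,240:400,::-1],None,fx=5,fy=5,interpolation=cv2.INTER_CUBIC);cv2.imwrite("pics/s4.png",a)
```

```text
[492.50897252 167.47188321 125.96148066] [0.5517911  1.2075086  0.06620423] 0.6568254473139016
[492.55682683 167.49902086 125.93671246] [-0.63335206  0.13846151 -1.5721244 ] 0.65741833778708
```

View pics/s4.png

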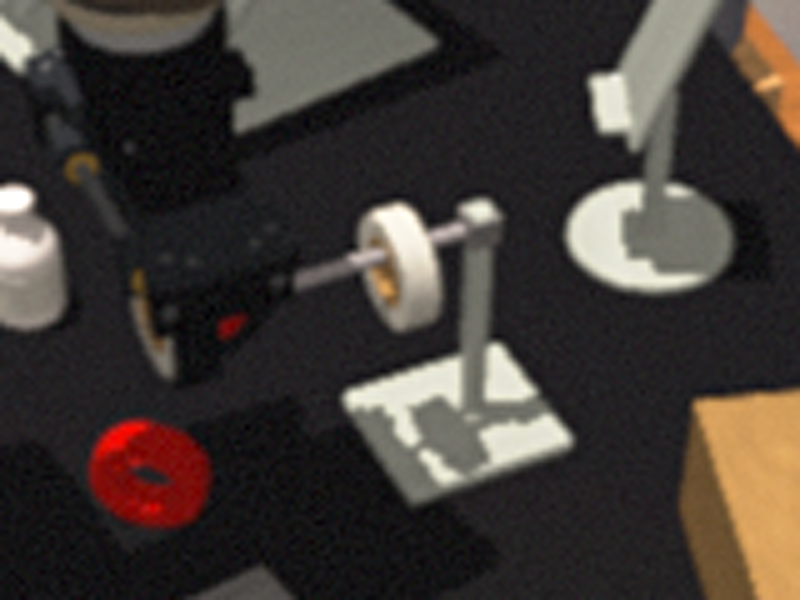

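Call:
arm_command:
  motion: [-1,-8,-1.5,0,0,0,0.3,-1,-25,-4,0,0,0,1,-1,-50,-9,0,0,0,2,-1,-80,-14,0,0,0,3,-1,-112,-19,0,0,0,4,-1,-145,-25,0,0,0,5.5,-1,-178,-31,0,0,0,7,-1,-211,-36,0,0,0,8,-1,-243,-42,0,0,0,9,-1,-272,-47,1,0,0,10.5,-1,-298,-51,3,0,0,11.5,-1,-318,-55,5,0,0,12.5,-1,-331,-57,7,0,0,13,-1,-337,-58,8,0,0,13,-1,-337.7,-58,8,0,0,13,-1,-337.7,-58,8,0,0,13]

```text
t: 7.7
eef_pos: [468.3, -173.8, 117.9]
tcp_rot: [-3.141, -0.0, 1.445]
ft_force: [0.3, 0.1, -0.5]
opening: 0.657
```

Run:
```python
from h import *
p,d=env.read_camera("side");s=env.state();print(s["eef_pos"],s["tcp_rot"],s["ft_force"],s["opening"],s["joints"])
p2,d2=env.read_camera("top")
cv2.imwrite("pics/s5.png",cv2.resize(p[200:350,270:470,::-1],None,fx=4,fy=4,interpolation=cv2.INTER_CUBIC))
cv2.imwrite("pics/t5.png",cv2.resize(p2[170:290,290:450,::-1],None,fx=5,fy=5,interpolation=cv2.INTER_CUBIC))
```

```text
[ 468.41278954 -173.68641182  117.97416888] [-3.14155834e+00 -1.85417498e-04  1.44520073e+00] [ 0.18589707  0.13237833 -1.0614042 ] 0.6543376247694307 [-4.87467057e-01  4.48132994e-01  1.96639597e+00  2.42587416e-04
  7.27161436e-01 -1.93284903e+00]
```

View pics/s5.png

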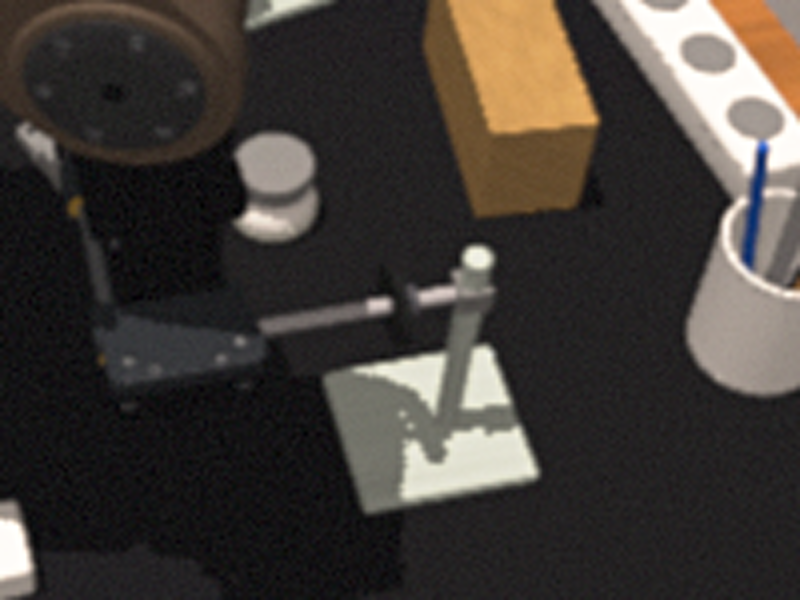

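View pics/t5.png

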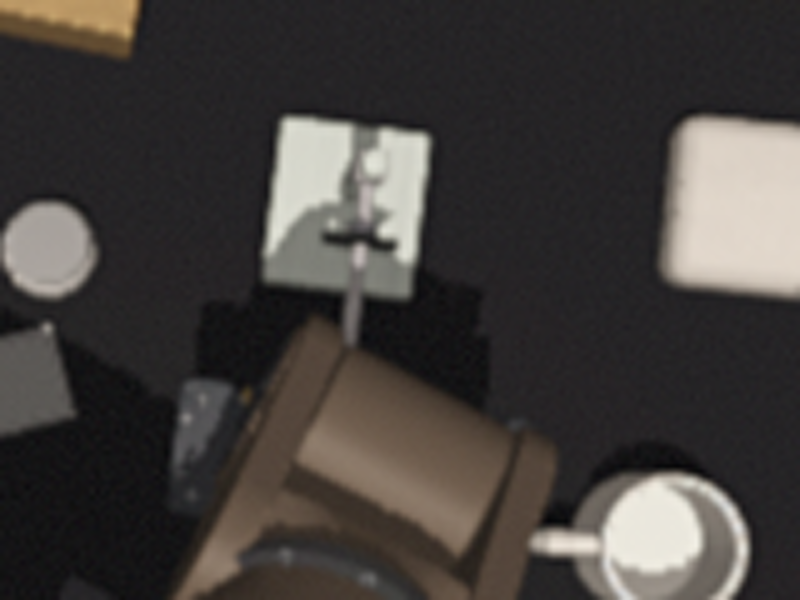

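Call:
arm_command:
  motion: [-1,-0.6,2,0,0,0,0,-1,-0.6,7,0,0,0,0,-1,-0.6,13,0,0,0,0,-1,-0.6,19,0,0,0,0,-1,-0.6,25,0,0,0,0,-1,-0.6,31,0,0,0,0,-1,-0.6,36,0,0,0,0,-1,-0.6,39,0,0,0,0,-1,-0.6,40,0,0,0,0,-1,-0.6,40,0,0,0,0]

```text
t: 8.8
eef_pos: [508.0, -179.9, 117.9]
tcp_rot: [-3.141, -0.0, 1.444]
ft_force: [-0.3, -0.2, -0.8]
opening: 0.656
```

Run:
```python
from h import *
p,d=env.read_camera("side");s=env.state();print(s["eef_pos"],s["ft_force"])
cv2.imwrite("pics/s6.png",cv2.resize(p[230:350,290:450,::-1],None,fx=5,fy=5,interpolation=cv2.INTER_CUBIC))
```

```text
[ 507.8362597  -179.91710093  117.87163365] [ 0.48612466  0.44575933 -1.79637777]
```

View pics/s6.png

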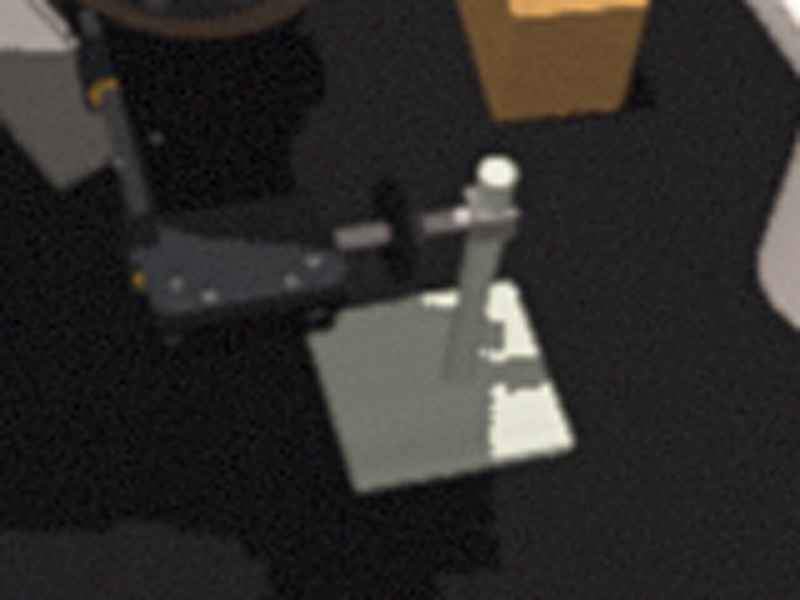

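Call:
arm_command:
  motion: [-1,0,2,0,0,0,0,-1,0,6,0,0,0,0,-1,0,11,0,0,0,0,-1,0,16,0,0,0,0,-1,0,21,0,0,0,0,-1,0,26,0,0,0,0,-1,0,31,0,0,0,0,-1,0,34,0,0,0,0,-1,0,35,0,0,0,0,-1,0,35,3,0,0,0,-1,0,35,8,0,0,0,-1,0,35,12,0,0,0,-1,0,35,13,0,0,0,-1,0,35,13,0,0,0]

```text
t: 10.25
eef_pos: [542.5, -184.4, 104.6]
tcp_rot: [-3.141, -0.0, 1.444]
ft_force: [0.8, -0.4, -1.2]
opening: 0.655
```

Run:
```python
from h import *
for i in range(6): p,d=env.read_camera("top");s=env.state();print(s["eef_pos"].round(1),s["ft_force"].round(2))
```

```text
[ 542.7 -184.4  104.8] [-0.05  0.59 -2.11]
[ 542.7 -184.4  105. ] [ 0.21  0.36 -1.63]
[ 542.7 -184.5  105. ] [-0.81 -0.44 -1.41]
[ 542.8 -184.4  105.1] [ 0.28  0.75 -0.62]
[ 542.7 -184.4  105.1] [-0.46 -0.56 -1.97]
[ 542.7 -184.4  105.1] [ 0.23 -0.51  0.04]
```

Call:
arm_command:
  motion: [-1,0,0,1,0,0,0,-1,0,0,1.5,0,0,0,-1,0,0,2,0,0,0,-1,0,0,2,0,0,0]

```text
t: 10.95
eef_pos: [542.6, -184.4, 102.8]
tcp_rot: [-3.141, -0.0, 1.444]
ft_force: [-0.2, -1.3, -0.8]
opening: 0.656
```

Call:
arm_command:
  motion: [-1,0,0,0.5,0,0,0,-1,0,0,1,0,0,0,-1,0,0,1,0,0,0]

```text
t: 11.25
eef_pos: [542.7, -184.4, 101.9]
tcp_rot: [3.142, -0.0, 1.444]
ft_force: [0.1, -0.1, -0.7]
opening: 0.653
```

Call:
arm_command:
  motion: [-1,0,0,0.5,0,0,0,-1,0,0,0.5,0,0,0]

```text
t: 11.45
eef_pos: [542.7, -184.4, 101.4]
tcp_rot: [-3.142, -0.0, 1.444]
ft_force: [0.8, -0.4, -1.2]
opening: 0.657
```

Call:
arm_command:
  motion: [-1,0,0,0.5,0,0,0,-1,0,0,0.5,0,0,0]

```text
t: 11.65
eef_pos: [542.7, -184.4, 100.9]
tcp_rot: [-3.142, -0.0, 1.444]
ft_force: [0.6, 0.2, -0.4]
opening: 0.657
```

Call:
arm_command:
  motion: [-1,0,0,0.5,0,0,0,-1,0,0,0.5,0,0,0]

```text
t: 11.85
eef_pos: [542.8, -184.4, 100.5]
tcp_rot: [3.141, -0.0, 1.444]
ft_force: [-0.2, -0.2, 0.2]
opening: 0.654
```

Call:
arm_command:
  motion: [-1,0,0,0.5,0,0,0,-1,0,0,0.5,0,0,0]

```text
t: 12.05
eef_pos: [542.8, -184.5, 100.4]
tcp_rot: [3.141, 0.0, 1.444]
ft_force: [-1.4, 0.7, 5.1]
opening: 0.654
```

Call:
arm_command:
  motion: [-1,0,0,0.5,0,0,0,-1,0,0,0.5,0,0,0]

```text
t: 12.25
eef_pos: [542.9, -184.5, 100.2]
tcp_rot: [3.141, 0.0, 1.444]
ft_force: [-2.7, 1.3, 9.0]
opening: 0.656
```

Call:
arm_command:
  motion: [-1,0,0,-1,0,0,0,-1,0,0,-2.2,0,0,0,-1,0,2,-2.2,0,0,0,-1,0,6,-2.2,0,0,0,-1,0,10,-2.2,0,0,0,-1,0,14,-2.2,0,0,0,-1,0,18,-2.2,0,0,0,-1,0,21,-2.2,0,0,0,-1,0,23,-2.2,0,0,0,-1,0,24,-2.2,0,0,0,-1,0,24,-2.2,0,0,0,-1,0,24,-2.2,0,0,0]

```text
t: 13.45
eef_pos: [566.4, -187.4, 101.6]
tcp_rot: [-3.142, -0.0, 1.444]
ft_force: [0.4, -0.5, -0.6]
opening: 0.653
```

Run:
```python
from h import *
F=[]
for i in range(10): p,d=env.read_camera("side");s=env.state();F.append(s["ft_force"])
print(s["eef_pos"].round(1),np.mean(F,0).round(2),np.std(F,0).round(2))
cv2.imwrite("pics/s7.png",cv2.resize(p[230:350,290:450,::-1],None,fx=5,fy=5,interpolation=cv2.INTER_CUBIC))
```

```text
[ 566.5 -187.5  101.6] [-0.26  0.13 -0.83] [0.48 0.38 0.66]
```

View pics/s7.png

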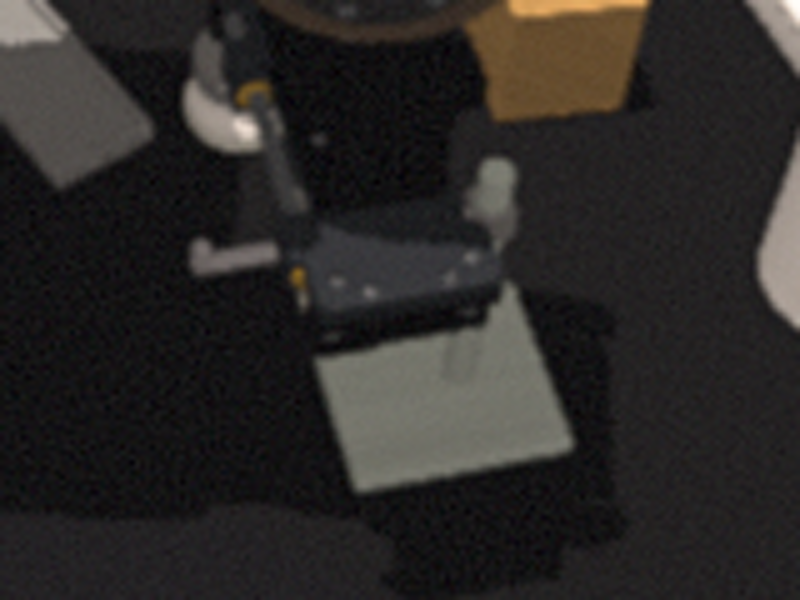

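Call:
arm_command:
  motion: [-1,0,1,0,0,0,0,-1,0,2,0,0,0,0,-1,0,3,0,0,0,0,-1,0,3,0,0,0,0]

```text
t: 14.35
eef_pos: [569.6, -187.9, 101.6]
tcp_rot: [3.141, -0.0, 1.444]
ft_force: [0.0, -0.4, -0.1]
opening: 0.655
```

Call:
arm_command:
  motion: [-1,0,1,0,0,0,0,-1,0,2,0,0,0,0,-1,0,2,0,0,0,0]

```text
t: 14.65
eef_pos: [571.6, -188.0, 101.6]
tcp_rot: [3.141, -0.0, 1.444]
ft_force: [0.5, -0.1, -1.2]
opening: 0.654
```

Call:
arm_command:
  motion: [-1,0,1,0,0,0,0,-1,0,2,0,0,0,0,-1,0,2,0,0,0,0]

```text
t: 14.95
eef_pos: [573.6, -188.3, 101.6]
tcp_rot: [3.141, -0.0, 1.444]
ft_force: [-0.1, -0.6, -0.9]
opening: 0.657
```

Call:
arm_command:
  motion: [-1,0,0.5,0,0,0,0,-1,0,1,0,0,0,0,-1,0,1,0,0,0,0]

```text
t: 15.25
eef_pos: [574.5, -188.4, 101.6]
tcp_rot: [3.142, -0.0, 1.444]
ft_force: [-0.6, 0.0, -0.1]
opening: 0.652
```

Call:
arm_command:
  motion: [-1,0,0.5,0,0,0,0,-1,0,1,0,0,0,0,-1,0,1,0,0,0,0]

```text
t: 15.55
eef_pos: [575.5, -188.6, 101.6]
tcp_rot: [3.142, -0.0, 1.444]
ft_force: [0.1, -0.4, -0.6]
opening: 0.656
```

Call:
arm_command:
  motion: [-1,0,0.5,0,0,0,0,-1,0,1,0,0,0,0,-1,0,1,0,0,0,0]

```text
t: 15.85
eef_pos: [576.4, -188.7, 101.6]
tcp_rot: [-3.142, -0.0, 1.444]
ft_force: [-0.1, -0.4, -1.3]
opening: 0.651
```

Call:
arm_command:
  motion: [-1,0,0.5,0,0,0,0,-1,0,1,0,0,0,0,-1,0,1,0,0,0,0]

```text
t: 16.15
eef_pos: [577.2, -188.8, 101.5]
tcp_rot: [-3.141, -0.0, 1.444]
ft_force: [-2.1, -0.2, -0.4]
opening: 0.655
```

Call:
arm_command:
  motion: [-1,0,0.5,0,0,0,0,-1,0,1,0,0,0,0,-1,0,1,0,0,0,0]

```text
t: 16.45
eef_pos: [578.1, -188.9, 101.5]
tcp_rot: [-3.141, -0.0, 1.444]
ft_force: [-5.3, -0.3, 0.2]
opening: 0.658
```

Run:
```python
from h import *
F=[]
for i in range(8): env.read_camera("side");s=env.state();F.append(s["ft_force"])
print(s["eef_pos"].round(2),np.mean(F,0).round(2),np.std(F,0).round(2))
```

```text
[ 578.26 -188.9   101.56] [-4.83 -0.14 -0.22] [0.48 0.64 0.26]
```

Call:
arm_command:
  motion: [-1,0,0.2,0,0,0,0,-1,0,0.2,0,0,0,0,-1,0,0.2,0,0,0,0,-1,0,0.2,0,0,0,0]

```text
t: 17.25
eef_pos: [578.4, -188.9, 101.5]
tcp_rot: [-3.141, -0.0, 1.444]
ft_force: [-6.3, 0.9, -0.3]
opening: 0.654
```

Call:
arm_command:
  motion: [-1,0,-0.5,0,0,0,0,-1,0,-1,0,0,0,0,-1,0,-1.4,0.5,0,0,0,-1,0,-1.4,1,0,0,0,-1,0,-1.4,1.2,0,0,0,-1,0,-1.4,1.2,0,0,0]

```text
t: 17.85
eef_pos: [577.4, -188.9, 100.6]
tcp_rot: [3.141, 0.0, 1.444]
ft_force: [-2.9, -0.0, 2.2]
opening: 0.655
```

Run:
```python
from h import *
F=[]
for i in range(8): env.read_camera("side");s=env.state();F.append(s["ft_force"])
print(s["eef_pos"].round(2),np.mean(F,0).round(2),np.std(F,0).round(2))
```

```text
[ 577.38 -188.83  100.54] [-2.09  0.75  1.63] [0.68 0.2  0.3 ]
```

Call:
arm_command:
  motion: [-1,0,-0.4,0,0,0,0,-1,0,-0.4,0,0,0,0,0.33,0,-0.4,0,0,0,0,0.34,0,-0.4,0,0,0,0,0.36,0,-0.4,0,0,0,0,0.4,0,-0.4,0,0,0,0,0.4,0,-0.4,0,0,0,0]

```text
t: 18.95
eef_pos: [576.9, -188.7, 100.3]
tcp_rot: [3.142, -0.0, 1.444]
ft_force: [0.7, -0.5, 0.1]
opening: 0.699
```

Run:
```python
from h import *
F=[]
for i in range(4): p,d=env.read_camera("side");s=env.state();F.append(s["ft_force"])
print(s["eef_pos"].round(2),np.mean(F,0).round(2),s["opening"])
cv2.imwrite("pics/s8.png",cv2.resize(p[230:350,290:450,::-1],None,fx=5,fy=5,interpolation=cv2.INTER_CUBIC))
```

```text
[ 576.82 -188.76  100.39] [ 0.15  0.29 -0.07] 0.6957447474644477
```

View pics/s8.png

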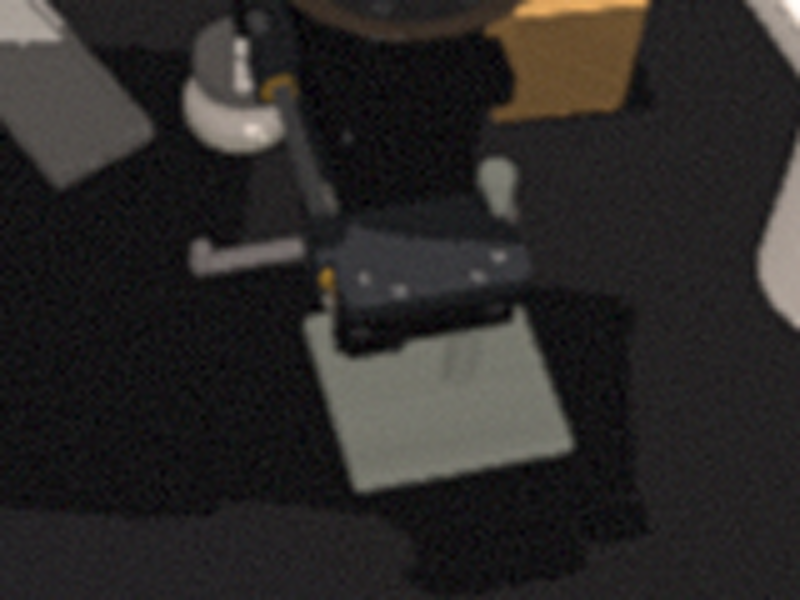

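Call:
arm_command:
  motion: [0.6,0,0,0,0,0,0,0.8,0,0,0,0,0,0,1,0,0,0,0,0,0,1,0,0,-3,0,0,0,1,0,0,-10,0,0,0,1,0,0,-22,0,0,0,1,0,0,-36,0,0,0,1,0,0,-50,0,0,0,1,0,0,-64,0,0,0,1,0,0,-77,0,0,0,1,0,0,-86,0,0,0,1,0,0,-90,0,0,0,1,0,0,-90,0,0,0]

```text
t: 20.45
eef_pos: [576.9, -188.8, 190.9]
tcp_rot: [3.141, 0.0, 1.444]
ft_force: [0.1, 0.2, -0.2]
opening: 0.999
```

Run:
```python
from h import *
p,d=env.read_camera("side");s=env.state()
print(s["eef_pos"].round(2),s["tcp_rot"],s["opening"])
cv2.imwrite("pics/s9.png",cv2.resize(p[230:350,290:450,::-1],None,fx=5,fy=5,interpolation=cv2.INTER_CUBIC))
```

```text
[ 576.7  -188.71  190.28] [-3.14140518e+00 -1.51067118e-04  1.44433049e+00] 0.9983204430531012
```

View pics/s9.png

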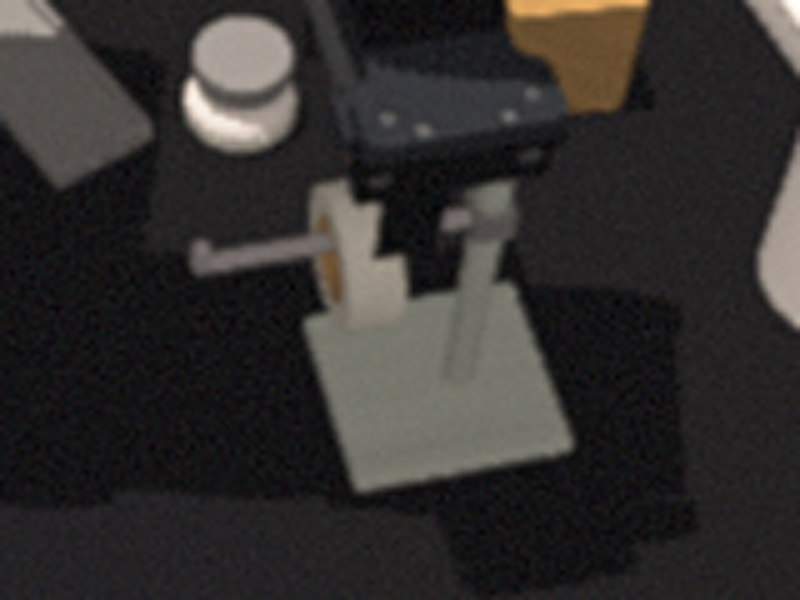

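Call:
arm_command:
  motion: [1,8,0,0,0,0,-0.3,1,27,-0.5,0,0,0,-1,1,55,-1,0,0,0,-2,1,90,-2,0,0,0,-3,1,128,-3,0,0,0,-4.5,1,166,-4,0,0,0,-6,1,204,-4.5,0,0,0,-7,1,242,-5.5,0,0,0,-8.5,1,280,-6.5,0,0,0,-10,1,315,-7,0,0,0,-11,1,343,-8,0,0,0,-12,1,361,-8.4,0,0,0,-12.9,1,369,-8.4,0,0,0,-12.9,1,370.9,-8.4,0,0,0,-12.9,1,370.9,-8.4,0,0,0,-12.9,1,370.9,-8.4,0,0,0,-12.9]

```text
t: 22.1
eef_pos: [615.3, 179.2, 190.4]
tcp_rot: [-3.141, 0.0, 1.668]
ft_force: [-0.4, -0.5, 0.2]
opening: 0.999
```

Run:
```python
from h import *
p,d=env.read_camera("side");s=env.state();p2,d2=env.read_camera("top")
print(s["eef_pos"].round(2),s["tcp_rot"],s["opening"])
cv2.imwrite("pics/s10.png",cv2.resize(np.hstack([p[120:240,260:400,::-1],p[230:350,310:450,::-1]]),None,fx=2.8,fy=2.8,interpolation=cv2.INTER_CUBIC))
W=cloud("side",d)
ex=np.array([np.cos(.098),np.sin(.098)]);Q=W[120:240,260:400].reshape(-1,3);b=(Q[:,:2]-[661.8,185]);s_=b@ex;l=b@[-ex[1],ex[0]]
m=(Q[:,2]>105)&(Q[:,2]<157)&(s_<-25)&(s_>-70)&(abs(l)>8)&(abs(l)<32);print("rear s",np.percentile(s_[m],[2,50,98]).round(1),m.sum())
for c,D in(("side",d),("top",d2)):
    Q=cloud(c,D)[190:350,310:450].reshape(-1,3);ex=np.array([.992,-.1267]);b=Q[:,:2]-[632,-195.2];s_=b@ex;l=b@[.1267,.992]
    m=(Q[:,2]>95)&(Q[:,2]<170)&(s_<-25)&(s_>-90)&(abs(l)>8)&(abs(l)<32);print(c,"front on spare s",np.percentile(s_[m],[2,50,98]).round(1),m.sum(),np.histogram(s_[m],np.arange(-80,-25,4)))
```

```text
[615.33 179.21 190.48] [-3.14154132e+00  5.44514688e-06  1.66818094e+00] 1.0016838215636295
rear s [-56.7 -52.1 -38.3] 209
side front on spare s [-68.6 -58.1 -39. ] 389 (array([ 0,  0, 41, 84, 46, 44, 44, 48, 41, 25, 12,  3,  1]), array([-80, -76, -72, -68, -64, -60, -56, -52, -48, -44, -40, -36, -32,
       -28]))
top front on spare s [-66.  -53.2 -36.9] 178 (array([ 0,  0,  0, 25, 24, 24, 23, 23, 23, 21, 12,  2,  1]), array([-80, -76, -72, -68, -64, -60, -56, -52, -48, -44, -40, -36, -32,
       -28]))
```

View pics/s10.png

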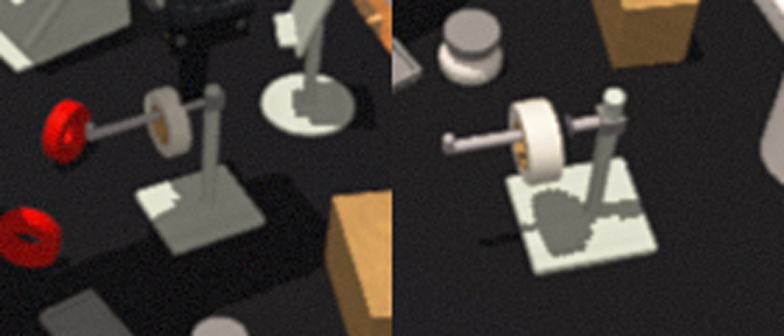

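Call:
arm_command:
  motion: [1,0.8,0,6,0,0,0,1,0.8,0,20,0,0,0,1,0.8,0,38,0,0,0,1,0.8,0,55,0,0,0,1,0.8,0,70,0,0,0,1,0.8,0,78,0,0,0,1,0.8,0,81.3,0,0,0,1,0.8,0,81.3,0,0,0,0.4,0.8,0,81.3,0,0,0,0.4,0.8,0,81.3,0,0,0,0.2,0.8,0,81.3,0,0,0,-0.5,0.8,0,81.3,0,0,0,-1,0.8,0,81.3,0,0,0,-1,0.8,0,81.3,0,0,0,-1,0.8,0,81.3,0,0,0]

```text
t: 23.7
eef_pos: [615.3, 181.1, 109.3]
tcp_rot: [3.141, -0.0, 1.67]
ft_force: [-0.3, 0.0, 2.8]
opening: 0.652
```

Call:
arm_command:
  motion: [-1,0,0,-3,0,0,0,-1,0,0,-9,0,0,0,-1,0,0,-14,0,0,0,-1,0,0,-17,0,0,0,-1,0,0,-17,0,0,0,-1,0,0,-17,0,0,0]

```text
t: 24.3
eef_pos: [615.1, 181.0, 126.2]
tcp_rot: [3.141, -0.0, 1.669]
ft_force: [-1.3, 0.2, -1.4]
opening: 0.653
```

Run:
```python
from h import *
for i in range(2): p,d=env.read_camera("side");s=env.state();print(s["eef_pos"],s["ft_force"],s["opening"])
cv2.imwrite("pics/s11.png",cv2.resize(p[110:230,240:400,::-1],None,fx=5,fy=5,interpolation=cv2.INTER_CUBIC))
```

```text
[615.07819315 181.02921478 126.02276371] [-0.80872724 -0.42569765 -0.71211434] 0.6494316027895275
[615.07403576 181.01152619 125.96555234] [ 0.17540958  0.17180777 -0.57145585] 0.653537646911039
```

View pics/s11.png

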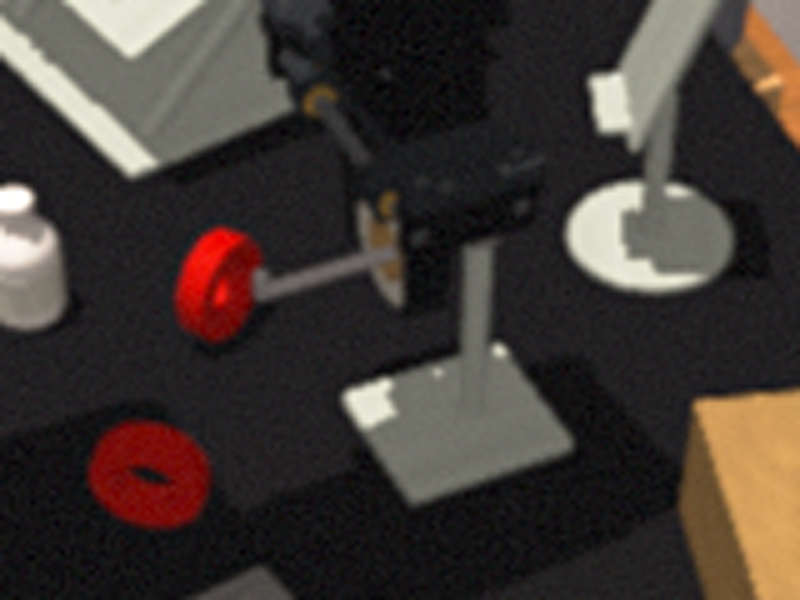

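Call:
arm_command:
  motion: [-1,0,-4,0,0,0,0,-1,0,-12,0,0,0,0,-1,0,-22,0,0,0,0,-1,0,-33,0,0,0,0,-1,0,-44,0,0,0,0,-1,0,-55,0,0,0,0,-1,0,-66,0,0,0,0,-1,0,-77,0,0,0,0,-1,0,-88,0,0,0,0,-1,0,-99,0,0,0,0,-1,0,-109,0,0,0,0,-1,0,-116,0,0,0,0,-1,0,-119,0,0,0,0,-1,0,-120,0,0,0,0,-1,0,-120,0,0,0,0]

```text
t: 25.9
eef_pos: [496.0, 169.2, 126.2]
tcp_rot: [3.141, -0.0, 1.669]
ft_force: [0.8, -0.1, -1.1]
opening: 0.657
```

Run:
```python
from h import *
p,d=env.read_camera("side");s=env.state();print(s["eef_pos"],s["ft_force"],s["opening"],s["tcp_rot"])
cv2.imwrite("pics/s12.png",cv2.resize(p[130:280,220:420,::-1],None,fx=4,fy=4,interpolation=cv2.INTER_CUBIC))
```

```text
[496.06421819 169.23506971 126.13453277] [-0.36473331  0.16379049 -0.72108985] 0.6524567691799027 [ 3.14127758e+00 -7.73828737e-05  1.66941135e+00]
```

View pics/s12.png

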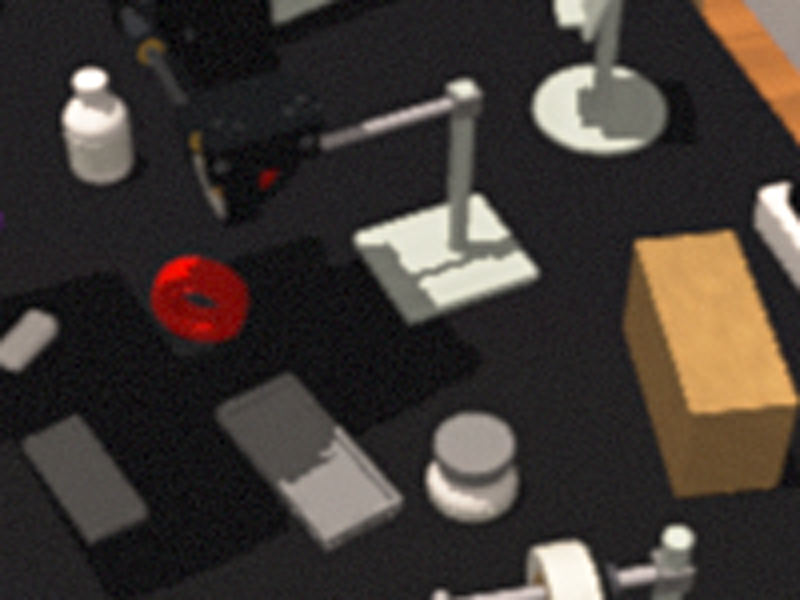

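Call:
arm_command:
  motion: [-1,-5,0,0,0,0,-0.4,-1,-17,-0.4,0,0,0,-1.3,-1,-34,-0.8,0,0,0,-2.6,-1,-53,-1.2,0,0,0,-4,-1,-72,-1.6,0,0,0,-5.4,-1,-91,-2,2,0,0,-6.8,-1,-108,-2.4,8,0,0,-8,-1,-120,-2.7,18,0,0,-9,-1,-127,-2.85,32,0,0,-9.6,-1,-128.9,-2.85,48,0,0,-9.6,-1,-128.9,-2.85,63,0,0,-9.6,-1,-128.9,-2.85,74,0,0,-9.6,-1,-128.9,-2.85,80,0,0,-9.6,-1,-128.9,-2.85,82,0,0,-9.6,-1,-128.9,-2.85,82,0,0,-9.6]

```text
t: 27.45
eef_pos: [505.8, 40.7, 44.2]
tcp_rot: [3.141, -0.0, 1.837]
ft_force: [0.0, 0.5, -0.6]
opening: 0.659
```

Run:
```python
from h import *
p,d=env.read_camera("side");s=env.state();print(s["eef_pos"],s["ft_force"],s["opening"],s["tcp_rot"])
p2,d2=env.read_camera("top");F=[s["ft_force"]]
for i in range(6): env.read_camera("top");F.append(env.state()["ft_force"])
print(np.mean(F,0))
cv2.imwrite("pics/s13.png",cv2.resize(p[180:300,220:380,::-1],None,fx=5,fy=5,interpolation=cv2.INTER_CUBIC))
cv2.imwrite("pics/t13.png",cv2.resize(p2[190:310,210:370,::-1],None,fx=5,fy=5,interpolation=cv2.INTER_CUBIC))
```

```text
[505.84507187  40.72792144  44.4624731 ] [ 0.61163038  0.15977278 -0.41231949] 0.6539771934912813 [3.14105413e+00 8.12648830e-05 1.83726921e+00]
[ 0.25683736  0.15728042 -1.07518089]
```

View pics/s13.png

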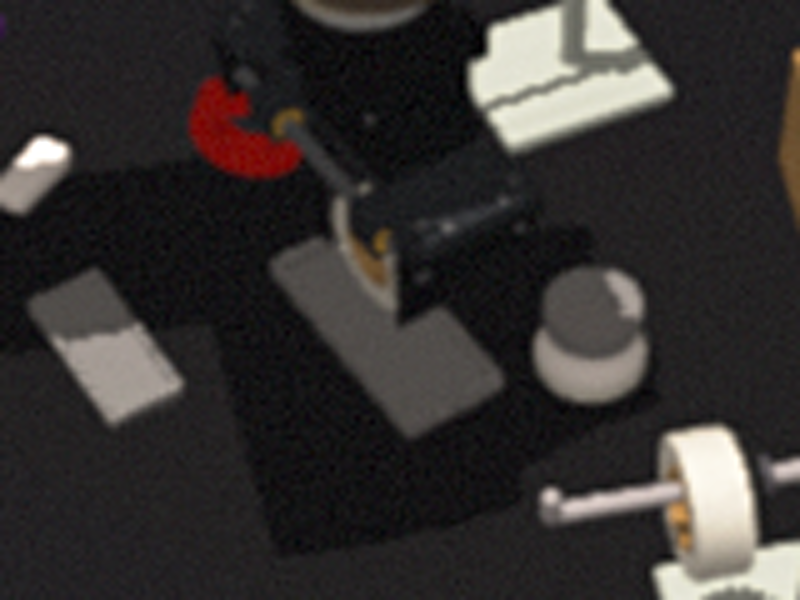

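View pics/t13.png

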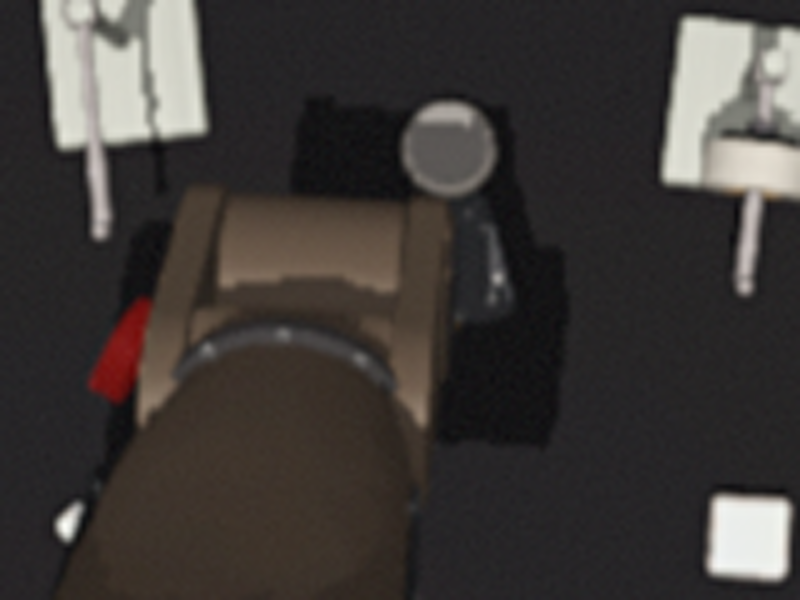

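Call:
arm_command:
  motion: [-1,0,0,3,0,0,0,-1,0,0,8,0,0,0,-1,0,0,14,0,0,0,-1,0,0,19,0,0,0,-1,0,0,23,0,0,0,-1,0,0,25,0,0,0,-1,0,0,26,0,0,0,-1,0,0,26,0,0,0]

```text
t: 28.65
eef_pos: [505.6, 40.7, 18.0]
tcp_rot: [-3.142, -0.0, 1.837]
ft_force: [-0.6, 0.3, -0.4]
opening: 0.653
```

Call:
arm_command:
  motion: [-1,0,0,0.5,0,0,0,-1,0,0,0.5,0,0,0]

```text
t: 28.85
eef_pos: [505.7, 40.7, 17.7]
tcp_rot: [3.141, 0.0, 1.837]
ft_force: [-0.4, 1.1, -1.4]
opening: 0.653
```

Call:
arm_command:
  motion: [-1,0,0,0.5,0,0,0,-1,0,0,0.5,0,0,0]

```text
t: 29.05
eef_pos: [505.6, 40.7, 17.2]
tcp_rot: [3.141, -0.0, 1.837]
ft_force: [0.6, -0.3, -1.0]
opening: 0.654
```

Call:
arm_command:
  motion: [-1,0,0,0.5,0,0,0,-1,0,0,0.5,0,0,0]

```text
t: 29.25
eef_pos: [505.6, 40.7, 16.6]
tcp_rot: [3.142, -0.0, 1.837]
ft_force: [0.8, -0.7, -0.8]
opening: 0.656
```

Call:
arm_command:
  motion: [-1,0,0,0.4,0,0,0,-1,0,0,0.4,0,0,0]

```text
t: 29.45
eef_pos: [505.6, 40.7, 16.2]
tcp_rot: [3.142, -0.0, 1.837]
ft_force: [-0.3, -0.6, -0.6]
opening: 0.659
```

Call:
arm_command:
  motion: [-1,0,0,0.4,0,0,0,-1,0,0,0.4,0,0,0]

```text
t: 29.65
eef_pos: [505.6, 40.7, 15.8]
tcp_rot: [3.142, -0.0, 1.837]
ft_force: [0.5, -0.7, -2.3]
opening: 0.655
```

Call:
arm_command:
  motion: [-1,0,0,0.4,0,0,0,-1,0,0,0.4,0,0,0]

```text
t: 29.85
eef_pos: [505.7, 40.7, 15.6]
tcp_rot: [3.141, -0.0, 1.837]
ft_force: [-0.1, 0.2, 2.1]
opening: 0.654
```

Call:
arm_command:
  motion: [0.315,0,0,0,0,0,0,0.32,0,0,0,0,0,0,0.325,0,0,0,0,0,0,0.33,0,0,0,0,0,0,0.34,0,0,0,0,0,0,0.35,0,0,0,0,0,0,0.36,0,0,0,0,0,0,0.36,0,0,0,0,0,0,0.36,0,0,0,0,0,0]

```text
t: 30.75
eef_pos: [505.6, 40.7, 15.4]
tcp_rot: [-3.142, -0.0, 1.837]
ft_force: [-0.0, 0.7, -0.3]
opening: 0.678
```

Run:
```python
from h import *
F=[]
for i in range(4): p,d=env.read_camera("side");s=env.state();F.append(s["ft_force"])
print(s["eef_pos"],np.mean(F,0),s["opening"])
cv2.imwrite("pics/s14.png",cv2.resize(p[180:300,220:380,::-1],None,fx=5,fy=5,interpolation=cv2.INTER_CUBIC))
```

```text
[505.62860265  40.64919111  15.41857966] [ 0.6145541   0.0783261  -0.32465831] 0.6850918108269718
```

View pics/s14.png

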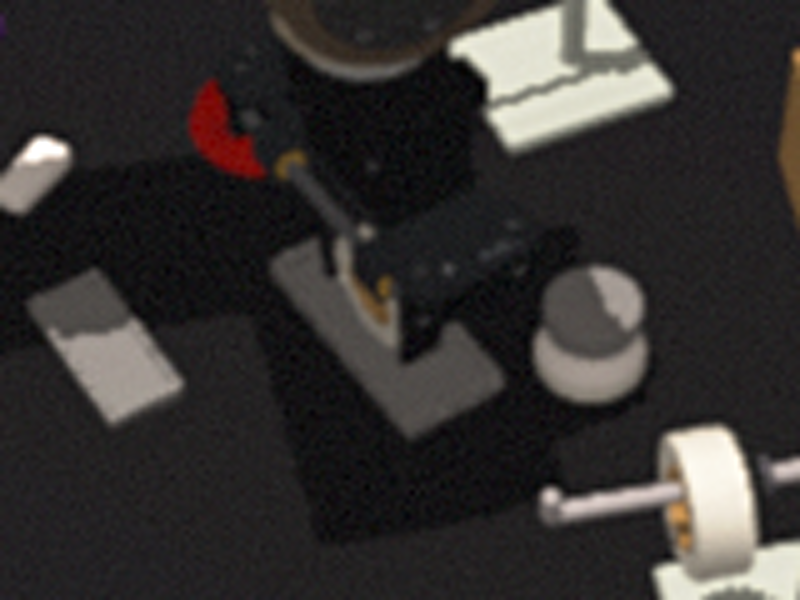

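Call:
arm_command:
  motion: [0.36,0,0,0,0,0,0,0.38,0,0,0,0,0,0,0.42,0,0,0,0,0,0,0.46,0,0,0,0,0,0,0.5,0,0,0,0,0,0,0.55,0,0,0,0,0,0,0.6,0,0,0,0,0,0,0.65,0,0,0,0,0,0,0.7,0,0,0,0,0,0,0.7,0,0,0,0,0,0]

```text
t: 31.95
eef_pos: [505.7, 40.7, 15.5]
tcp_rot: [3.141, -0.0, 1.837]
ft_force: [1.6, 0.2, 0.9]
opening: 0.848
```

Run:
```python
from h import *
F=[]
for i in range(4): p,d=env.read_camera("side");s=env.state();F.append(s["ft_force"])
print(s["eef_pos"],np.mean(F,0),s["opening"])
cv2.imwrite("pics/s15.png",cv2.resize(p[180:300,220:380,::-1],None,fx=5,fy=5,interpolation=cv2.INTER_CUBIC))
```

```text
[505.6320444   40.67364368  15.4319584 ] [-0.08580039 -0.05331733  0.05768203] 0.8537724152787414
```

View pics/s15.png

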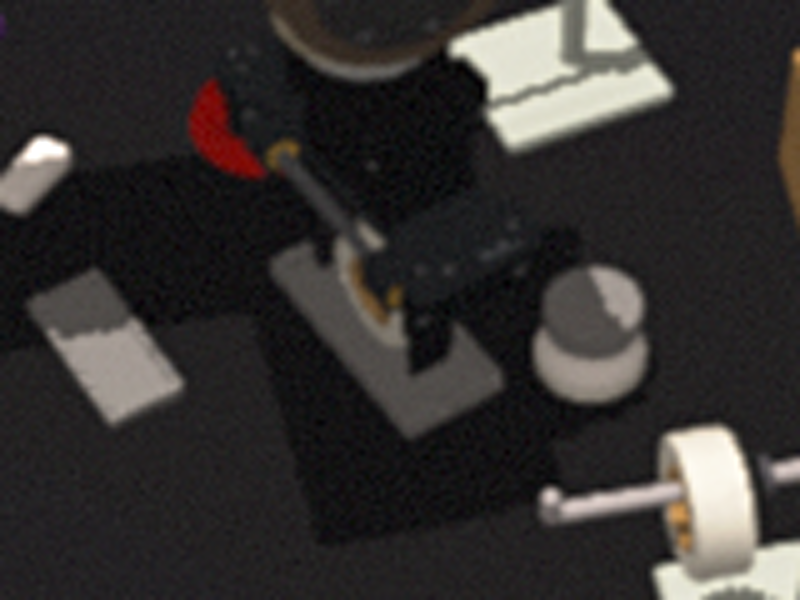

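Call:
arm_command:
  motion: [0.8,0,0,0,0,0,0,0.85,0,0,-1,0,0,0,0.85,0,0,-5,0,0,0,0.85,0,0,-14,0,0,0,0.85,0,0,-28,0,0,0,0.85,0,0,-45,0,0,0,0.85,0,0,-65,0,0,0,0.85,0,0,-85,0,0,0,0.85,0,0,-105,0,0,0,0.85,0,0,-125,0,0,0,0.85,0,0,-140,0,0,0,0.85,0,0,-148,0,0,0,0.85,0,0,-150,0,0,0,0.85,0,0,-150,0,0,0]

```text
t: 33.55
eef_pos: [505.5, 40.7, 165.4]
tcp_rot: [3.141, -0.0, 1.837]
ft_force: [0.3, -0.3, -0.2]
opening: 0.923
```

Run:
```python
from h import *
p,d=env.read_camera("side");s=env.state();print(s["t"],s["eef_pos"])
cv2.imwrite("pics/s16.png",p[:,:,::-1])
cv2.imwrite("pics/s16c.png",cv2.resize(p[190:340,240:440,::-1],None,fx=4,fy=4,interpolation=cv2.INTER_CUBIC))
W=cloud("side",d)[200:290,260:340].reshape(-1,3);c=np.array([505.8,40.6]);a=.265;b=W[:,:2]-c
x=b@[np.cos(a),np.sin(a)];y=b@[-np.sin(a),np.cos(a)];m=(W[:,2]>22)&(W[:,2]<75)&(abs(x)<40)&(abs(y)<65)
print(m.sum(),[np.percentile(v[m],[2,50,98]).round(1) for v in(x,y,W[:,2])])
```

```text
33.6 [505.35018202  40.67540968 165.03859001]
257 [array([-9.4, -3.8,  8.4]), array([-29.9, -10.6,  26.4]), array([23.5, 52.4, 66. ])]
```

View pics/s16.png

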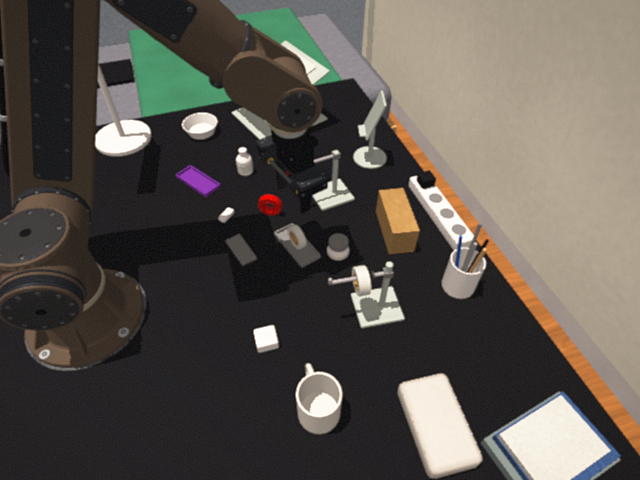

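View pics/s16c.png

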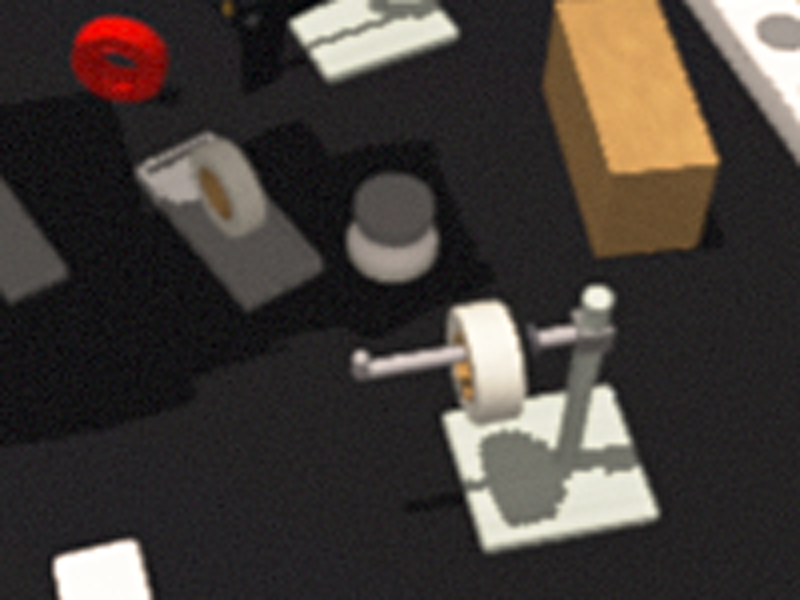

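Run:
```python
from h import *
for i in range(10):
    p,d=env.read_camera("side")
    if i%9: continue
    W=cloud("side",d)[200:290,260:340].reshape(-1,3);c=np.array([505.8,40.6]);a=.265;b=W[:,:2]-c
    x=b@[np.cos(a),np.sin(a)];y=b@[-np.sin(a),np.cos(a)];m=(W[:,2]>22)&(W[:,2]<75)&(abs(x)<40)&(abs(y)<65)
    print(m.sum(),[np.percentile(v[m],[2,50,98]).round(1) for v in(x,y,W[:,2])])
print(env.state()["t"],env.state()["qvel"].round(3)); print(env.job_done())
```

```text
259 [array([-9.7, -3.9,  8.2]), array([-29.8, -10.4,  26.4]), array([23.7, 52.3, 65.3])]
257 [array([-9.8, -4.2,  8.4]), array([-29.5, -10. ,  27.4]), array([23.2, 52.4, 65.2])]
34.1 [-0.    -0.001 -0.    -0.001  0.001  0.001]
the job is handed in; nothing more can be done
None
```

The front roll now hangs on the spare hook at the buffer, and the rear roll stands on its rim in the middle of the larger grey tray. I handed the job in at about 34 s of the 72 s allowed.

- **Front roll:** I took it off the full hook and hung it on the spare. By touch, the arm lies at about z = 131.5 mm; the cameras had suggested 132 mm. I slid it back until the wrist sensor showed about 5 N against the buffer: 4.6 N averaged, then 0.2 mm further. Before letting go I eased off the spring, so the roll wasn't left pressed at 5 N; it rests at the buffer face. The highest force I read on the spare hook was about 10 N, when I lowered the roll to feel for the arm.
- **Rear roll:** I lowered it into the tray until I felt about 3 N of contact, then opened the fingers in small steps. Depth readings about 0.5 s apart, just before handing in, agree within 1 mm, so it isn't rolling. Its top is at about 66 mm and it is centred to within about 2 mm.
- **Other things:** The last picture showed the bystanders in view where they started, and the robot touching nothing.

No check failed. Single force readings scatter by about 0.5 N; one at the final press showed 6.3 N. I didn't read the buffer's travel directly; its load comes from the wrist force alone.

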